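Empty and switch on the kitchen scale, then weigh the spice jar

TASK

Weigh the green-capped spice jar on the kitchen scale. The scale zeroes itself when it comes on, so first lift the tin off its pan and stand it on the slate coaster, then with the pan empty slide the little orange switch in the slot of the sloping console with a fingertip, fully home towards the green dot; only then set the jar upright and gently in the middle of the pan. Leave the switch on, let go of everything, and leave the other things standing where they are.

Things in the scene. Friction and masses are not known exactly. Their poses are not given: they have to be found in the camera images.
- scale: White kitchen scale, fixed, 230 deep x 190 wide x 92 high. Origin: under the centre of the round pan, on the worktop. x points from the console to the back, y to its left as the robot sees it, z up; yaw varies by 0.3 rad either way. Its front is a console that slopes up and away at 30 degrees (from height 23, 118 mm before the origin, to height 61, 52 mm before it). Housing behind: 62 high.
- slot_mid (a point): Middle of the switch slot, level with the console's face: 85 before the scale's origin, 42 high; scale's axes. The face's normal there is (-0.5, 0, 0.866). The slot runs along the scale's y: 92 long, 30 wide (up the slope), 8 deep, flat floor. Green dot beyond its right (-y) end, black dot beyond its left. The pan overhangs the slot: only a tool leaning 20 to 50 degrees towards the robot gets in.
- switch_top (a point): Centre of the top of the orange switch nub: 10 long along the slot, 14 wide up the slope, 6 high above the slot's floor, so its top is 2 below the console's face. Scale's axes, but pitched with the slope. Off: 9 left (+y) of the slot's middle; on: 9 right of it. The slot goes on 32 mm behind the nub when off.
- switch (a joint): Travel of the nub in m: 0 off (left stop), 0.018 on (right stop, green dot side); starts at 0 to 0.005. It stays where it is left; about 1.2 N of friction, no spring. It can be pushed from behind, or dragged by pressing lightly on its top.
- pan: Centre of the top of the scale's round flat steel pan, 170 diameter, 8 thick, its top 92 above the worktop; scale's axes. Delicate: no knock or press above 50 N.
- tin_mid (a point): Tin, teal label, upright cylinder 58 diameter x 72 high, 0.13 to 0.25 kg; this point is its centre, 36 above its underside. Starts on the pan, up to 25 mm off its middle.
- coaster: Dark slate coaster, 97 x 97 x 7 high, fixed. Origin: centre of its underside, on the worktop.
- spice_mid (a point): Spice jar with a green cap, upright, 46 diameter (cap and glass alike) x 106 high, 0.08 to 0.15 kg; this point is its centre, 53 above its underside. Stands on the worktop to the left in one of four places that it shares with the salt shaker, the jigger and the pepper mill.
- salt_mid (a point): Bystander: salt shaker, 44 diameter x 90 high; centre, 45 above the worktop.
- jigger_mid (a point): Bystander: steel double bar measure, 43 diameter x 78 high; centre, 39 above the worktop.
- mill_mid (a point): Bystander: dark wooden pepper mill, 56 diameter x 180 high; centre, 90 above the worktop.
- clip_jar_mid (a point): Bystander: clip-top glass jar, 73 x 68 x 112 high; centre, 56 above the worktop, right of the scale.
- timer_mid (a point): Bystander: red and white wind-up kitchen timer, 66 diameter x 55 high; centre, 27 above the worktop, left of the scale.
- crackers: Fixed tall biscuit carton behind the small jars, 63 deep x 202 wide x 289 high; origin: centre of its underside.
There are look-alikes about, which are no part of the job. Leave any blue or yellow look-alike of the part that bears tin_mid alone.

How it is judged:
On the way, in this order (a step that is already met when the one before it is completed fails the run):
1. the tin stands upright on the coaster (horizontal distance between tin_mid and coaster below 0.03 m and height (world z) of tin_mid below 0.05 m and angle between tin_mid's own z axis and vertical below 0.15 rad), for 0.2 s.
2. the switch is fully on while the pan is empty (value of joint switch above 0.0155 m and horizontal distance between each of spice_mid, tin_mid and pan above 0.12 m), for 0.2 s.
At the end, for the whole second after the job is handed in: The switch is within 2.5 mm of its on stop; the spice jar stands upright (within 0.1 rad) on the pan, its centre within 30 mm of the pan's centre; the tin stands upright (within 0.1 rad) on the coaster, its centre within 30 mm of the coaster's centre (value of joint switch above 0.0155 m and horizontal distance between spice_mid and pan below 0.03 m and z of spice_mid in the frame of pan between 0.048 and 0.058 m and angle between each of spice_mid, tin_mid's own z axis and vertical below 0.1 rad and horizontal distance between tin_mid and coaster below 0.03 m and height (world z) of tin_mid between 0.039 and 0.05 m); the robot touches nothing.
It fails at once if a bystander was knocked over or moved more than 40 mm (distance of any of salt_mid, jigger_mid, mill_mid, clip_jar_mid, timer_mid from where it was at the start of the episode above 0.04 m or angle between any of salt_mid, jigger_mid, mill_mid, clip_jar_mid, timer_mid's own z axis and vertical above 0.6 rad).
It fails at once if the pan was struck or pressed with more than 50 N (contact force between pan and anything else above 50 N).
It fails at once if the jar was dropped or banged onto the pan (still faster than 0.4 m/s within 12 mm of it) (horizontal distance between spice_mid and pan below 0.1 m and z of spice_mid in the frame of pan below 0.065 m and linear speed of spice above 0.4 m/s).
It also fails if it takes over 62 s, if anything falls off the work surface, if the arm or the gripper's body presses on something with over 40 N, if the wrist force passes 120 N, or if a joint passes its speed limit or range.

ROBOT

A 6-joint arm with a two-finger parallel gripper is mounted at the origin on a cart in front of the work surface, level with it; the furniture and walls round the work are solid. World frame = base frame: x ahead of the robot, y to its left, z up, the work surface at z = 0. Lengths are in m, angles in rad, forces in N, time in s.
With the tool pointing down it reaches from about 0.375 to 0.9 m from the base axis. Payload 3.1 kg.
Tool frame: the origin (TCP) lies where the fingers leave the gripper's body, on its centre line; the fingertips stand 70 mm ahead of it and the grasp point (between the pads) lies 51 mm ahead of it; z points along the fingers, y is the line along which they close (so a half turn about z gives the same grasp; the last joint's range is limited). The gripper opens to 87 mm and grips with 3 to 60 N. Pads are 19 mm wide; open, the fingers measure 117 mm over their backs; the gripper's body (75 mm by 190 mm) begins 51 mm behind the grasp point.
Start: joints at [1.141, 0.527, 1.433, -0, 1.181, -0.178], TCP at [0.156, 0.605, 0.292] pointing down, gripper open.
Joint ranges: [-3.08, 3.08], [-0.75, 2.2], [0.22, 2.44], [-1.43, 4.57], [0, 2.65], [-2.85, 2.85]. Speed limits (rad/s): [2.79, 2.79, 3.14, 3.14, 3.14, 3.14].

INTERFACE

Orientations are given as a unit quaternion [x, y, z, w].
In Python, from rig import robot gives the robot as it stands.
- The arm moves only by the tool send_rows, never from a script. Its argument "deltas" is text: rows parted by semicolons, each of 7 numbers parted by spaces: the shift along the tool's x, y, z in mm, then the turn, a rotation vector about the tool's x, y, z in degrees, then the opening, from 0 (shut) to 1 (fully open). A call has 1 to 10 rows; each row shifts and turns the commanded pose from where the row before left it, along the tool's axes as they then stand; what a row does not reach is not made up. A row lasts 1/8 s, in which the tool goes at most 62.5 mm and 10.7 degrees, less where a joint would pass 70% of its speed; a pose out of reach is approached as far as the arm can. A call is refused whole if a number of a shift passes 62.5 or a number of a turn 10.7, either way. A call with a gripper value outside its range is refused whole. The fingers move at their own pace and stop on an object; "newtons" is the grip in N (left out, the last holds). Time passes only in rows, so rows that do not move let the fingers close. It gives the time, the measured TCP pose, the force, the opening and the grip force at its end, in the units of the state.
- robot.get_obs(): the state, without advancing time (a new reading comes with each control period).
- robot.camera(name): name is "scene" or "top" or "wrist"; returns a dict with "image" (420x560x3 uint8, red, green, blue), "depth" (420x560 float32, m along the optical axis (not along the pixel's ray), 0 where there is no reading), "fovy" (degrees; the focal length in pixels is half the picture's height over the tangent of half this angle, whatever the lens; pixels are square), "cx", "cy" (the principal point, pixels), "rvec" (rotation vector, rad) and "tvec" (3), from world to camera coordinates, as OpenCV has them. Camera axes: x right, y down, z forward; pixel columns grow to the right and rows downward; lengths in m; the calibration is good to about 2 mm. The wrist camera is an equidistant fisheye: a pixel r from the principal point sees the ray r / f radians off the axis. A picture is of the moment at which its call begins.
- robot.hand_in(): hands the job in; it is judged then, once.
Trained networks look in the newest picture that a camera, given by its name, has taken for a name from the list of things; names that differ only in an ending like _2 or _b are one class to them, and where a whole thing is asked for, a point or a joint stands for the part that bears it (a point fixed in the world has none). Each returns a list of dicts, best first, with "p" (0 to 1); they miss things now and then, are a little off and sometimes report something else, mostly with a low value. They report only what shows in the picture. A call takes as long as a camera call. They do not tell look-alikes from the thing itself.
- robot.find_in(camera, thing): "box" ([left, top, right, bottom] in pixels, round what is visible of it).
- robot.cut_out(camera, thing): "region" (420x560 bool, what is visible of it) and "box" ([left, top, right, bottom] in pixels, round what is visible of it).
The state is a dict: "time": time; "q": joint angles; "joint_velocities": joint speeds; "joint_torque": joint torques, N m; "position": TCP position; "tool_rot": TCP orientation; "ft_force": force on the tool from outside, world axes, zero at the start; "moment": the same for the moment, N m; "grip_width": finger opening in m; "grip_force": force on a finger pad.
Only numpy, scipy, OpenCV 4.12 (cv2) and the standard library are available. Lean on these libraries where they do the work, as an engineer would, in place of code of your own. Each camera call takes 0.05 s, during which the arm holds its last target. There are 200 camera calls.

## Working session

There is one attempt and no reset: what is moved stays moved. The work goes in short steps, Python scripts to look and compute and a tool call to move; the robot and the scene stay as the last step left them, time stands still between calls to the robot, and variables do not carry over. Pictures are saved under pics/ and viewed, at most 10 in all, crops included, and the job is handed in when it is done.

Besides the shell and the picture viewer there is one more tool, called as name(argument=value, ...) on one line, values as JSON. send_rows: Moves the arm, as the interface text tells. Its arguments: {"type":"object","properties":{"deltas":{"type":"string"},"newtons":{"type":"number"}},"required":["deltas"]}

```bash
ls; mkdir -p pics; cat > h.py <<'E'
import numpy as np, cv2
from rig import robot
from scipy.spatial.transform import Rotation as R
def cam(n):
    c=robot.camera(n); c['R']=cv2.Rodrigues(np.array(c['rvec'],float))[0]; c['t']=np.array(c['tvec'],float); c['f']=210/np.tan(np.radians(c['fovy'])/2); return c
def save(c,n,box=None,s=1):
    im=c['image'][:,:,::-1]
    if box: im=im[box[1]:box[3],box[0]:box[2]]
    cv2.imwrite('pics/'+n,cv2.resize(im,None,fx=s,fy=s,interpolation=cv2.INTER_CUBIC))
def pts(c,m,fish=False):
    v,u=np.nonzero(m&(c['depth']>0)); d=c['depth'][v,u]
    x=(u-c['cx'])/c['f'];y=(v-c['cy'])/c['f']
    if fish:
        r=np.hypot(x,y)+1e-9; k=np.tan(r)/r; x=x*k;y=y*k
    P=np.stack([x*d,y*d,d],1)
    return (P-c['t'])@c['R']
def proj(c,p):
    q=c['R']@np.array(p)+c['t']; return q[:2]/q[2]*c['f']+[c['cx'],c['cy']]
E
python3 - <<'E'
from h import *
for n in('scene','top'):
    c=cam(n); save(c,n+'0.png',None,1.4); print(n,c['fovy'],-c['R'].T@c['t'])
    for t in 'scale pan tin_mid coaster spice_mid salt_mid jigger_mid mill_mid clip_jar_mid timer_mid crackers switch'.split():
        for d in robot.cut_out(n,t)[:3]:
            P=pts(c,d['region'])
            if len(P): print(t,round(d['p'],2),np.round(d['box']).astype(int),len(P),'lo',P.min(0).round(3),'hi',P.max(0).round(3),'med',np.median(P,0).round(3))
E
```

```text
pics
scene 50.010002495871746 [-0.2112115  -0.50777778  0.79678542]
scale 0.68 [231 172 336 247] 4431 lo [ 0.49  -0.073 -0.002] hi [0.772 0.206 0.096] med [0.566 0.001 0.058]
pan 0.84 [249 174 315 207] 1480 lo [ 0.531 -0.05   0.058] hi [0.704 0.119 0.096] med [0.596 0.017 0.092]
pan 0.75 [172 178 197 237] 1034 lo [ 0.396  0.182 -0.003] hi [0.576 0.375 0.18 ] med [0.411 0.199 0.094]
tin_mid 0.79 [271 158 294 189] 656 lo [0.6   0.01  0.049] hi [0.816 0.135 0.167] med [0.614 0.031 0.143]
tin_mid 0.64 [326 213 350 246] 689 lo [ 0.587 -0.171 -0.002] hi [ 0.695 -0.088  0.073] med [ 0.601 -0.149  0.054]
tin_mid 0.59 [232 233 254 270] 750 lo [ 0.384 -0.011 -0.001] hi [0.488 0.046 0.074] med [0.403 0.008 0.058]
coaster 0.56 [329 288 384 339] 1647 lo [ 0.36  -0.344 -0.004] hi [ 0.46  -0.243  0.011] med [ 0.405 -0.297  0.006]
spice_mid 0.59 [196 168 220 211] 638 lo [ 0.512  0.2   -0.003] hi [0.682 0.365 0.109] med [0.524 0.215 0.064]
spice_mid 0.32 [187  78 258 174] 5775 lo [ 0.681  0.214 -0.376] hi [1.903 1.577 0.29 ] med [0.705 0.298 0.167]
salt_mid 0.88 [155 186 168 222] 416 lo [ 0.407  0.29
[... 2056 characters left out ...]
142 0.165] med [0.599 0.031 0.066]
jigger_mid 0.55 [118 236 145 260] 392 lo [ 0.511  0.312 -0.007] hi [0.562 0.366 0.081] med [0.532 0.333 0.046]
mill_mid 0.93 [165 279 192 303] 623 lo [ 0.397  0.185 -0.008] hi [0.45  0.265 0.181] med [0.424 0.203 0.154]
clip_jar_mid 0.58 [372 196 410 225] 794 lo [ 0.59  -0.318  0.005] hi [ 0.654 -0.252  0.113] med [ 0.617 -0.279  0.103]
timer_mid 0.81 [167 203 190 227] 566 lo [0.58  0.199 0.006] hi [0.643 0.259 0.061] med [0.609 0.228 0.039]
timer_mid 0.27 [120 237 144 256] 348 lo [ 0.511  0.313 -0.006] hi [0.559 0.353 0.081] med [0.531 0.332 0.048]
crackers 0.56 [ 68 124 186 183] 5505 lo [ 0.684  0.216 -0.919] hi [1.056 0.862 0.29 ] med [0.71  0.309 0.235]
```

View pics/scene0.png

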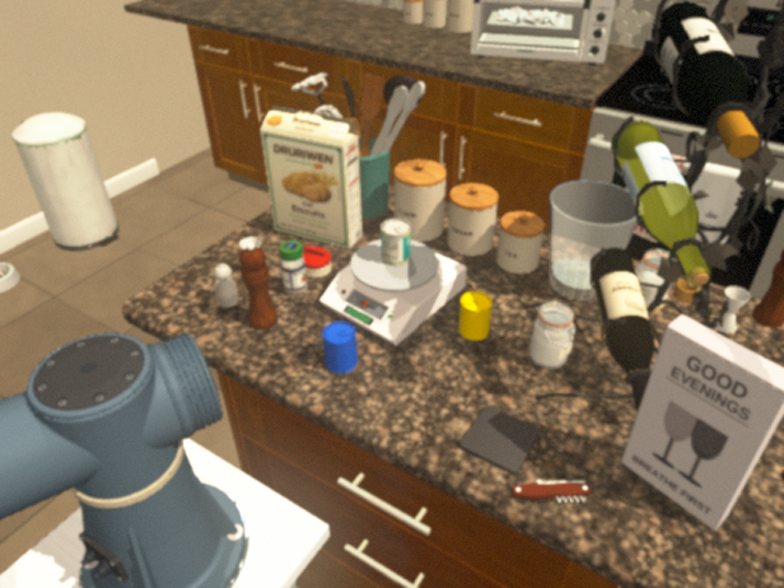

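```bash
python3 - <<'E'
from h import *
c=cam('top'); save(c,'topc.png',(110,150,430,330),2.5)
s=cam('scene'); save(s,'scenec.png',(150,150,400,340),3)
o=robot.get_obs(); print(o['time'],o['position'],o['tool_rot'],o['q'])
def fit(P,r0=None):
    x,y=P[:,0],P[:,1]; s=np.linalg.lstsq(np.c_[2*x,2*y,np.ones(len(x))],x*x+y*y,rcond=None)[0]; return s[:2],np.sqrt(s[2]+s[0]**2+s[1]**2)
def blob(c,lo,hi,z0,z1):
    P=pts(c,np.ones((420,560),bool)); m=(P[:,0]>lo[0])&(P[:,0]<hi[0])&(P[:,1]>lo[1])&(P[:,1]<hi[1])&(P[:,2]>z0)&(P[:,2]<z1); return P[m]
for n,lo,hi,z0,z1 in (('pan',(.5,-.08),(.72,.14),.085,.098),('tin',(.57,-.0),(.69,.09),.155,.172),('cap',(.49,.18),(.58,.27),.1,.113),('coaster',(.33,-.37),(.48,-.22),.003,.011),('housing',(.48,-.1),(.8,.16),.015,.07)):
    P=blob(c,lo,hi,z0,z1); h=cv2.minAreaRect(P[:,:2].astype(np.float32)); print(n,len(P),P.min(0).round(4),P.max(0).round(4),P.mean(0).round(4),[np.round(k,4) for k in h])
    (cx,cy),r=cv2.minEnclosingCircle(P[:,:2].astype(np.float32)); print('  circ',cx,cy,r)
# console plane
for cc in (c,s):
    P=blob(cc,(.48,-.1),(.6,.14),.028,.056); 
    q=P-P.mean(0); print('plane n',np.linalg.svd(q,full_matrices=False)[2][2],P.mean(0))
E
```

```text
1.4 [0.15565912 0.60526805 0.29223335] [ 1.25537382e-01  9.92088890e-01 -1.62349683e-05 -3.37276693e-06] [ 1.14052082e+00  5.27504676e-01  1.43273817e+00 -3.56348515e-06
  1.18138281e+00 -1.78535199e-01]
pan 3393 [ 0.5332 -0.0487  0.085 ] [0.7    0.1183 0.0979] [0.6123 0.0335 0.0908] [array([0.6166, 0.0348]), array([0.1668, 0.1669]), np.float64(0.213)]
  circ 0.6170135736465454 0.034669894725084305 0.08512848615646362
tin 498 [0.6027 0.0121 0.155 ] [0.6592 0.0677 0.1665] [0.6309 0.0399 0.16  ] [array([0.6297, 0.0401]), array([0.0552, 0.0567]), np.float64(53.1244)]
  circ 0.6305168867111206 0.040202848613262177 0.029082614928483963
cap 294 [0.5145 0.2044 0.1   ] [0.5587 0.2483 0.1119] [0.5369 0.2256 0.1046] [array([0.5367, 0.2254]), array([0.0447, 0.0429]), np.float64(64.2175)]
  circ 0.5363690257072449 0.22586509585380554 0.022850401699543
coaster 1490 [ 0.3309 -0.3696  0.003 ] [ 0.4796 -0.2203  0.011 ] [ 0.4081 -0.2959  0.0063] [array([ 0.4051, -0.2947]), array([0.149 , 0.1489]), np.float64(89.6337)]
  circ 0.4024953246116638 -0.2962498068809509 0.10051581263542175
housing 3456 [ 0.4911 -0.0716  0.0187] [0.7391 0.1415 0.0685] [0.6039 0.034  0.0484] [array([0.6154, 0.0348]), array([0.1905, 0.2321]), np.float64(83.2595)]
  circ 0.6139547824859619 0.034794412553310394 0.14767347276210785
plane n [-0.43826976  0.04915352  0.8974985 ] [0.53124339 0.04370469 0.03873977]
plane n [ 0.30720288 -0.01112419 -0.95157903] [0.53698286 0.03217146 0.04057316]
```

View pics/topc.png

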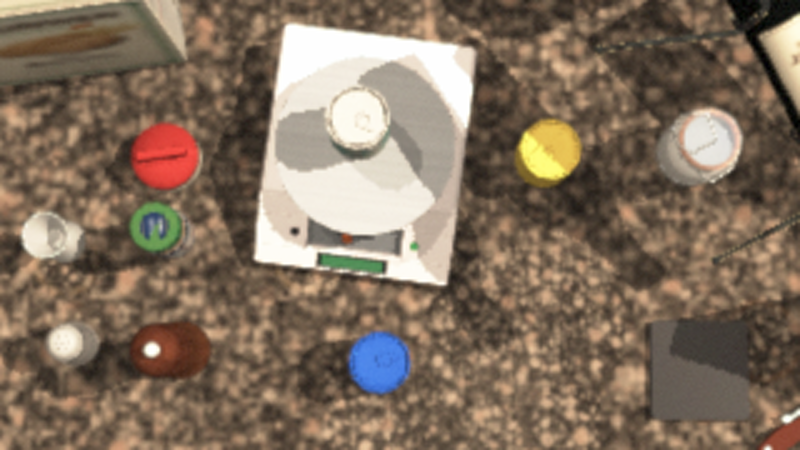

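View pics/scenec.png

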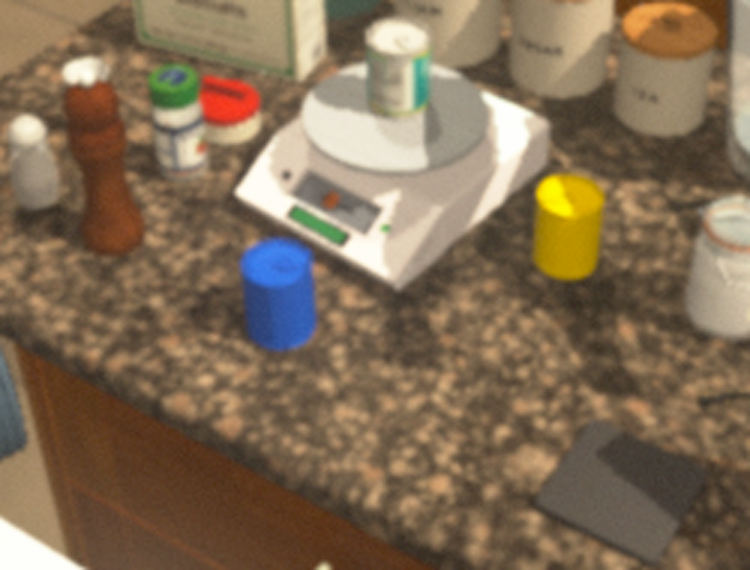

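```bash
cat >> h.py <<'E'
def rel(p,lean=0,yaw=83.3,n=1,grasp=51):
    """rows to bring the point `grasp` mm ahead of the TCP to p, tool y at yaw deg, leaning lean deg to the robot; screw split into n"""
    from scipy.linalg import logm,expm
    o=robot.get_obs(); T=np.eye(4); T[:3,:3]=R.from_quat(o['tool_rot']).as_matrix(); T[:3,3]=o['position']
    y=np.radians(yaw); Y=np.array([np.cos(y),np.sin(y),0]); Z=np.array([0,0,-1.]); X=np.cross(Y,Z)
    G=np.eye(4); G[:3,:3]=np.stack([X,Y,Z],1)@R.from_rotvec([0,-np.radians(lean),0]).as_matrix(); G[:3,3]=np.array(p)-G[:3,2]*grasp/1000
    D=expm(logm(np.linalg.inv(T)@G).real/n)
    print('row x%d:'%n,(D[:3,3]*1000).round(1),np.degrees(R.from_matrix(D[:3,:3]).as_rotvec()).round(2),'t',round(o['time'],2),'TCP',o['position'].round(4),'->',G[:3,3].round(4),'F',np.round(o['ft_force'],1),'w',round(o['grip_width'],4))
E
python3 - <<'E'
from h import *
for n in('top','scene'):
    P=pts(cam(n),np.ones((420,560),bool)); 
    H=np.full((8,14),0.)
    for i in range(8):
        for j in range(14):
            m=(P[:,0]//.1==i+1)&(P[:,1]//.1==j-7)
            if m.any(): H[i,j]=np.percentile(P[m,2],99)
    print(n,'rows x .1+, cols y -.7+');print(H.round(2))
rel((.6305,.040,.25),n=10)
E
```

```text
top rows x .1+, cols y -.7+
[[-0.9  -0.9  -0.9  -0.9  -0.9   0.    0.    0.    0.   -0.9  -0.9  -0.9
  -0.9  -0.9 ]
 [-0.   -0.   -0.01 -0.   -0.   -0.01 -0.   -0.   -0.   -0.   -0.   -0.
  -0.9  -0.9 ]
 [ 0.    0.01  0.02  0.01  0.01  0.01  0.01  0.07  0.01  0.01  0.01  0.01
   0.    0.  ]
 [ 0.2   0.28  0.28  0.01  0.01  0.01  0.07  0.07  0.16  0.18  0.09  0.01
   0.    0.  ]
 [ 0.01  0.2   0.55  0.58  0.1   0.07  0.1   0.1   0.09  0.11  0.08  0.01
   0.    0.  ]
 [ 0.02  0.22  0.56  0.57  0.11  0.07  0.1   0.17  0.09  0.06  0.26  0.26
   0.    0.  ]
 [ 0.01  0.01  0.63  0.63  0.38  0.01  0.06  0.07  0.06  0.28  0.29  0.29
   0.    0.  ]
 [ 0.05  0.03  0.11  0.2   0.15  0.2   0.14  0.15  0.33  0.28  0.32  0.31
   0.    0.  ]]
scene rows x .1+, cols y -.7+
[[ 0.    0.    0.    0.    0.    0.    0.32  0.01  0.    0.    0.    0.
   0.    0.  ]
 [ 0.   -0.   -0.   -0.   -0.   -0.   -0.01 -0.   -0.   -0.   -0.   -0.
   0.    0.  ]
 [ 0.    0.    0.01  0.01  0.01  0.    0.02  0.07  0.    0.02  0.    0.
   0.    0.  ]
 [ 0.27  0.28  0.27  0.01  0.01  0.    0.07  0.07  0.16  0.18  0.09  0.
   0.    0.  ]
 [ 0.    0.36  0.55  0.58  0.1   0.07  0.09  0.09  0.09  0.11  0.08  0.
   0.   -0.9 ]
 [ 0.    0.5   0.61  0.57  0.11  0.07  0.09  0.16  0.09  0.2   0.26  0.26
   0.   -0.9 ]
 [ 0.    0.    0.58  0.58  0.36  0.01  0.06  0.09  0.    0.28  0.29  0.29
   0.    0.  ]
 [ 0.    0.08  0.35  0.39  0.15  0.2   0.13  0.15  0.33  0.28  0.32  0.31
   0.    0.  ]]
row x10: [-57.4 -46.5  -0.9] [-0.    0.   -0.77] t 1.5 TCP [0.1557 0.6053 0.2922] -> [0.6305 0.04   0.301 ] F [-0.8  0.  -0.8] w 0.0872
```

send_rows(deltas="-57 -46 0 0 0 -0.8 1;-57 -46 0 0 0 -0.8 1;-57 -46 0 0 0 -0.8 1;-57 -46 0 0 0 -0.8 1;-57 -46 0 0 0 -0.8 1;-57 -46 0 0 0 -0.8 1;-57 -46 0 0 0 -0.8 1;-57 -46 0 0 0 -0.8 1;-57 -46 0 0 0 -0.8 1;-57 -46 0 0 0 -0.8 1", newtons=12)

```text
time: 2.75
position: [0.5606, 0.127, 0.2925]
tool_rot: [0.056, 0.998, 0.0, 0.0]
ft_force: [0.8, 0.5, -0.2]
grip_width: 0.0868
grip_force: 0.0
```

```bash
python3 - <<'E'
from h import *
rel((.6305,.040,.14),n=5)
P=pts(cam('top'),np.ones((420,560),bool)); m=(P[:,2]>.03)&(P[:,0]>.3)&(P[:,0]<.56)&(P[:,1]>-.5)&(P[:,1]<-.2)
P=P[m]
for a in np.arange(.3,.56,.04):
    q=P[(P[:,0]>=a)&(P[:,0]<a+.04)]
    if len(q): print(a.round(2),'ymax',q[:,1].max().round(3),'z at',q[q[:,1]>q[:,1].max()-.02][:,2].max().round(3))
E
```

```text
row x5: [-15.9 -15.7  20.3] [0.   0.01 0.05] t 2.75 TCP [0.5606 0.127  0.2925] -> [0.6305 0.04   0.191 ] F [ 0.8  0.5 -0.2] w 0.0868
0.42 ymax -0.492 z at 0.275
0.46 ymax -0.466 z at 0.278
0.5 ymax -0.448 z at 0.516
0.54 ymax -0.435 z at 0.528
```

send_rows(deltas="-27 -26 0 0 0 0 1;-27 -26 0 0 0 0 1;-26 -26 0 0 0 0 1;0 0 0 0 0 0 1;0 0 0 0 0 0 1")

```text
time: 3.42
position: [0.6294, 0.0428, 0.2919]
tool_rot: [0.056, 0.998, 0.0, -0.001]
ft_force: [0.0, -0.1, -0.2]
grip_width: 0.0869
grip_force: 0.0
```

```bash
python3 - <<'E'
from h import *
rel((.6305,.040,.14),n=4)
c=cam('wrist'); save(c,'w1.png',None,1.2)
for d in robot.cut_out('wrist','tin_mid')[:3]:
    P=pts(c,d['region'],True); print(d['p'],d['box'],len(P)); 
    P=P[(P[:,2]>.155)&(P[:,2]<.175)]
    if len(P)>20: print(P.min(0),P.max(0),cv2.minEnclosingCircle(P[:,:2].astype(np.float32)))
E
```

```text
row x4: [-0.4 -0.7 25.2] [ 0.01 -0.02  0.06] t 3.42 TCP [0.6294 0.0428 0.2919] -> [0.6305 0.04   0.191 ] F [ 0.  -0.1 -0.2] w 0.0869
0.95 [238.2, 172.0, 320.7, 264.3] 5575
[0.60156099 0.0086288  0.15501429] [0.65906323 0.06557972 0.16732752] ((0.630199134349823, 0.037981271743774414), 0.029516028240323067)
0.92 [95.6, 170.8, 159.4, 232.9] 2810
0.56 [207.6, 2.1, 266.8, 35.1] 1556
```

The tin is the white and teal one on the pan, at (397,65) in the scene crop. The blue one at (278,293) and the yellow one at (569,225) are look-alikes standing on the worktop. The green-capped jar is at (178,115).

send_rows(deltas="-1 -4 25 0 0 0 1;0 0 25 0 0 0 1;0 0 25 0 0 0 1;0 0 20 0 0 0 1;0 0 6 0 0 0 1;0 0 0 0 0 0 1;0 0 0 0 0 0 0;0 0 0 0 0 0 0;0 0 0 0 0 0 0;0 0 0 0 0 0 0", newtons=12)

```text
time: 4.78
position: [0.6308, 0.0384, 0.1916]
tool_rot: [0.056, 0.998, 0.0, 0.0]
ft_force: [-0.3, 0.9, 1.6]
grip_width: 0.0572
grip_force: 12.0
```

send_rows(deltas="0 0 0 0 0 0 0;0 0 0 0 0 0 0;0 0 -10 0 0 0 0;0 0 -20 0 0 0 0;0 0 -20 0 0 0 0;0 0 -20 0 0 0 0;0 0 0 0 0 0 0")

```text
time: 5.65
position: [0.6315, 0.038, 0.2629]
tool_rot: [0.056, 0.998, -0.0, 0.002]
ft_force: [0.7, 0.8, -2.6]
grip_width: 0.0571
grip_force: 12.0
```

```bash
python3 - <<'E'
from h import *
rel((.410,-.2945,.21),n=10)
E
```

```text
row x10: [ 18.2 -35.6   0.2] [-0.    0.02  0.03] t 5.65 TCP [0.6315 0.038  0.2629] -> [ 0.41   -0.2945  0.261 ] F [ 0.7  0.8 -2.6] w 0.0571
```

send_rows(deltas="14 -28 0 0 0 0 0;18 -36 0 0 0 0 0;18 -36 0 0 0 0 0;18 -36 0 0 0 0 0;18 -36 0 0 0 0 0;18 -36 0 0 0 0 0;18 -36 0 0 0 0 0;18 -36 0 0 0 0 0;18 -36 0 0 0 0 0;18 -36 0 0 0 0 0")

```text
time: 6.9
position: [0.4151, -0.2925, 0.2603]
tool_rot: [0.056, 0.998, 0.001, -0.001]
ft_force: [0.9, -0.1, -0.8]
grip_width: 0.0569
grip_force: 12.0
```

send_rows(deltas="6 -4 0 0 0 0 0;0 0 0 0 0 0 0;0 0 0 0 0 0 0")

```text
time: 7.28
position: [0.4102, -0.2941, 0.2609]
tool_rot: [0.056, 0.998, 0.0, -0.0]
ft_force: [0.2, 0.3, -1.6]
grip_width: 0.0569
grip_force: 12.0
```

```bash
python3 - <<'E'
from h import *
rel((.410,-.2945,.0565),n=6)
E
```

```text
row x6: [ 0.  -0.1 25.6] [ 0.01 -0.    0.06] t 7.28 TCP [ 0.4102 -0.2941  0.2609] -> [ 0.41   -0.2945  0.1075] F [ 0.2  0.3 -1.6] w 0.0569
```

send_rows(deltas="0 0 25 0 0 0 0;0 0 35 0 0 0 0;0 0 35 0 0 0 0;0 0 30 0 0 0 0;0 0 15 0 0 0 0;0 0 8 0 0 0 0;0 0 3 0 0 0 0;0 0 2 0 0 0 0;0 0 0 0 0 0 0")

```text
time: 8.4
position: [0.4102, -0.2954, 0.1088]
tool_rot: [0.056, 0.998, -0.0, 0.0]
ft_force: [0.8, 0.5, -1.9]
grip_width: 0.057
grip_force: 12.0
```

send_rows(deltas="0 0 2 0 0 0 0;0 0 0 0 0 0 0;0 0 0 0 0 0 1;0 0 0 0 0 0 1;0 0 0 0 0 0 1;0 0 0 0 0 0 1;0 0 -15 0 0 0 1;0 0 -25 0 0 0 1;0 0 -30 0 0 0 1;0 0 -30 0 0 0 1")

```text
time: 9.65
position: [0.4099, -0.2951, 0.208]
tool_rot: [0.056, 0.998, -0.0, 0.0]
ft_force: [0.2, -0.9, 0.1]
grip_width: 0.087
grip_force: 0.0
```

```bash
python3 - <<'E'
from h import *
c=cam('wrist')
for n in ('tin_mid','coaster'):
  for d in robot.cut_out('wrist',n)[:3]:
    P=pts(c,d['region'],True); print(n,d['p'],np.round(d['box']),len(P),P.min(0).round(3),P.max(0).round(3)); 
    P=P[(P[:,2]>.072)&(P[:,2]<.09)]
    if len(P)>20: print(cv2.minEnclosingCircle(P[:,:2].astype(np.float32)))
# switch now, pan unobstructed
c=cam('top'); hsv=cv2.cvtColor(c['image'],cv2.COLOR_RGB2HSV)
save(c,'sw.png',(205,225,305,270),7)
P=pts(c,np.ones((420,560),bool)); 
O=np.array([.617,.035,0]);y=-.117; S=np.array([[np.cos(y),-np.sin(y),0],[np.sin(y),np.cos(y),0],[0,0,1]])
for k,(a,b) in {'slot':((-.085,0),.042),'off':((-.085+.003,.009),.0403),'on':((-.082,-.009),.0403),'endL':((-.085,.046),.042),'endR':((-.085,-.046),.042)}.items():
    p=S@np.array([a[0],a[1],b])+O; print(k,p.round(4),'top px',proj(c,p).round(1))
v,u=np.nonzero((hsv[...,0]<14)&(hsv[...,1]>110)); m=(u>225)&(u<285)&(v>235)&(v<262); print('orange',list(zip(u[m],v[m])))
v,u=np.nonzero((hsv[...,0]>45)&(hsv[...,0]<80)&(hsv[...,1]>110)); m=(u>225)&(u<295)&(v>230)&(v<252); print('green',list(zip(u[m],v[m])))
rel((.5,.03,.25),lean=30,n=8,grasp=70)
E
```

```text
coaster 0.7 [225. 143. 334. 254.] 5313 [ 0.36  -0.348 -0.   ] [ 0.462 -0.248  0.081]
slot [0.5326 0.0449 0.042 ] top px [251.3 245.1]
off [0.5366 0.0535 0.0403] top px [247.8 243.5]
on [0.5345 0.0356 0.0403] top px [255.1 244.4]
endL [0.538  0.0906 0.042 ] top px [232.4 242.7]
endR [ 0.5272 -0.0008  0.042 ] top px [270.2 247.5]
orange [(np.int64(247), np.int64(244)), (np.int64(248), np.int64(244)), (np.int64(249), np.int64(244)), (np.int64(247), np.int64(245)), (np.int64(248), np.int64(245)), (np.int64(249), np.int64(245)), (np.int64(250), np.int64(245)), (np.int64(247), np.int64(246)), (np.int64(248), np.int64(246)), (np.int64(249), np.int64(246)), (np.int64(250), np.int64(246))]
green [(np.int64(275), np.int64(248))]
row x8: [ -5.1  41.7 -12.3] [-0.   -3.74  0.04] t 9.85 TCP [ 0.41   -0.2952  0.2072] -> [0.4652 0.0341 0.3106] F [ 0.4 -0.3 -0.4] w 0.0869
```

View pics/sw.png

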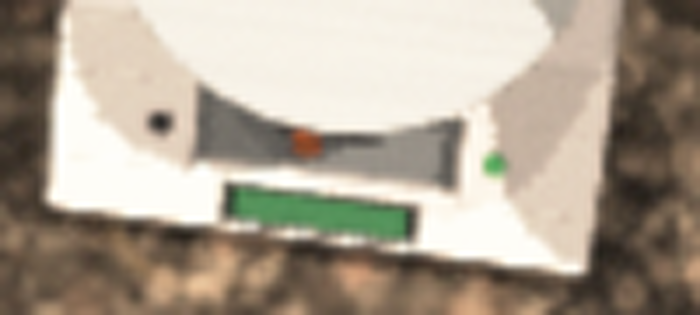

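```bash
python3 - <<'E'
from h import *
rel((.4836,.0567,.135),lean=30,n=10,grasp=70)
E
```

```text
row x10: [ 0.5 35.8  1.1] [-0.   -2.99  0.03] t 9.85 TCP [ 0.41   -0.2952  0.2072] -> [0.4488 0.0608 0.1956] F [ 0.4 -0.3 -0.4] w 0.0869
```

send_rows(deltas="0 30 1 0 -3 0 0.23;0.5 36 1 0 -3 0 0.23;0.5 36 1 0 -3 0 0.23;0.5 36 1 0 -3 0 0.23;0.5 36 1 0 -3 0 0.23;0.5 36 1 0 -3 0 0.23;0.5 36 1 0 -3 0 0.23;0.5 36 1 0 -3 0 0.23;0.5 36 1 0 -3 0 0.23;0.5 36 1 0 -3 0 0.23")

```text
time: 11.1
position: [0.4524, 0.0502, 0.205]
tool_rot: [0.057, 0.968, -0.015, 0.245]
ft_force: [1.2, -0.5, 0.4]
grip_width: 0.02
grip_force: 0.0
```

send_rows(deltas="0 6 0 0 0 0 0.23;0 0 0 0 0 0 0.23;0 0 0 0 0 0 0.23")

```text
time: 11.48
position: [0.4534, 0.0545, 0.2051]
tool_rot: [0.055, 0.967, -0.015, 0.247]
ft_force: [0.5, -0.2, 0.2]
grip_width: 0.0199
grip_force: 0.0
```

```bash
python3 - <<'E'
from h import *
n=np.array([-.4966,.0584,.866])
rel(np.array((.5333,.0509,.042))+.1*n,lean=30,n=1,grasp=70)
c=cam('wrist'); save(c,'w2.png',None,1.4)
P=pts(c,np.ones((420,560),bool),True).reshape(-1,3) if (c['depth']>0).all() else pts(c,np.ones((420,560),bool),True)
O=np.array([.617,.035,0]);y=-.117; S=np.array([[np.cos(y),-np.sin(y),0],[np.sin(y),np.cos(y),0],[0,0,1]])
hsv=cv2.cvtColor(c['image'],cv2.COLOR_RGB2HSV)
def cc(m):
    n,l,st,ce=cv2.connectedComponentsWithStats(m.astype(np.uint8))
    for i in range(1,n):
        if 15<st[i,4]<2000:
            Q=pts(c,l==i,True)
            if len(Q)>5:
                q=np.median(Q,0); 
                if .48<q[0]<.58 and -.08<q[1]<.15: print(ce[i].round(1),st[i,4],'world',q.round(4),'scale',((q-O)@S).round(4),((Q.min(0)-O)@S).round(4))
print('orange');cc((hsv[...,0]<16)&(hsv[...,1]>130))
print('green');cc((hsv[...,0]>45)&(hsv[...,0]<85)&(hsv[...,1]>100))
# dark slot
print('dark');cc(hsv[...,2]<60)
E
```

```text
row x1: [12.2  5.8 11.4] [-0.01 -1.37  0.21] t 11.47 TCP [0.4534 0.0545 0.2051] -> [0.4489 0.0608 0.1892] F [ 0.5 -0.2  0.2] w 0.0199
orange
[289.6 197.1] 147 world [0.5333 0.0488 0.0414] scale [-0.0847  0.0039  0.0414] [-0.09   -0.0019  0.0372]
green
[215.5 198.1] 57 world [ 0.5244 -0.0154  0.044 ] scale [-0.0861 -0.0608  0.044 ] [-0.0888 -0.0645  0.0418]
dark
[153.2 139.6] 29 world [ 0.4804 -0.074   0.0023] scale [-0.1229 -0.1242  0.0023] [-0.1284 -0.1269  0.001 ]
[175.1 147.3] 215 world [ 0.4936 -0.0542  0.0022] scale [-0.1121 -0.103   0.0022] [-0.1239 -0.12    0.0004]
[247.4 137.9] 16 world [0.4926 0.0154 0.002 ] scale [-0.1213 -0.0339  0.002 ] [-0.124  -0.0355  0.0002]
[286.7 139.2] 45 world [0.4985 0.051  0.0015] scale [-0.1195  0.0021  0.0015] [-0.1221 -0.0049  0.0003]
[308.2 147.2] 16 world [0.5092 0.069  0.0019] scale [-0.111   0.0211  0.0019] [-0.1125  0.0181  0.0011]
[316.  151.2] 28 world [0.5144 0.0756 0.0017] scale [-0.1066  0.0284  0.0017] [-0.1089  0.0238  0.0007]
[285. 160.] 77 world [0.5034 0.0487 0.0273] scale [-0.1144  0.0004  0.0273] [-0.1153 -0.0313  0.0262]
[169.  170.3] 81 world [ 0.5181 -0.0694  0.0021] scale [-0.086  -0.1152  0.0021] [-0.0925 -0.1257  0.001 ]
[274.5 175.5] 83 world [0.5137 0.0373 0.0343] scale [-0.1028 -0.0097  0.0343] [-0.1094 -0.0377  0.0301]
[273.2 196.5] 42 world [0.5346 0.0345 0.0372] scale [-0.0817 -0.0101  0.0372] [-0.0823 -0.0197  0.036 ]
```

View pics/w2.png

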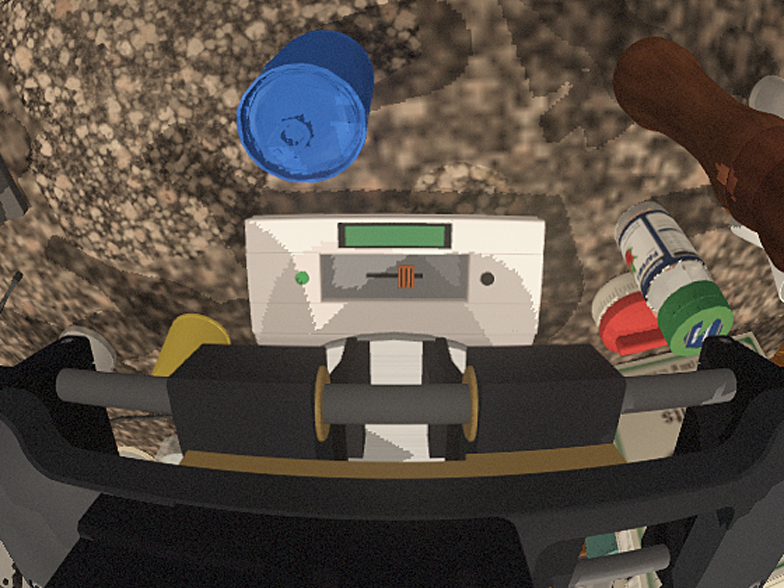

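```bash
python3 - <<'E'
from h import *
n=np.array([-.4966,.0584,.866])
rel(np.array((.5332,.0504,.042))+.025*n,lean=30,n=5,grasp=70)
E
```

```text
row x5: [ 2.3  1.1 17.3] [-0.   -0.27  0.04] t 11.53 TCP [0.4535 0.0544 0.2051] -> [0.486  0.0559 0.1243] F [-0.7  0.1 -0.1] w 0.0199
```

send_rows(deltas="2.5 1 17 0 -0.3 0 0.27;2.5 1 17 0 -0.3 0 0.27;2.5 1 17 0 -0.3 0 0.27;2.5 1 17 0 -0.3 0.1 0.27;2.5 1 17 0 -0.3 0.1 0.27;0 0 0 0 0 0 0.27;0 0 0 0 0 0 0.27")

```text
time: 12.4
position: [0.5043, 0.0575, 0.1608]
tool_rot: [0.056, 0.971, -0.011, 0.232]
ft_force: [0.3, -0.5, 1.1]
grip_width: 0.0236
grip_force: 0.0
```

```bash
python3 - <<'E'
from h import *
n=np.array([-.4966,.0584,.866])
rel(np.array((.5332,.0504,.042))-.006*n,lean=30,n=1,grasp=70)
c=cam('wrist'); save(c,'w3.png',(170,130,390,290),3.5)
E
```

```text
row x1: [30.9 -4.  55.4] [ 0.31 -3.1   0.05] t 12.4 TCP [0.5043 0.0575 0.1608] -> [0.5014 0.0541 0.0974] F [ 0.3 -0.5  1.1] w 0.0236
```

View pics/w3.png

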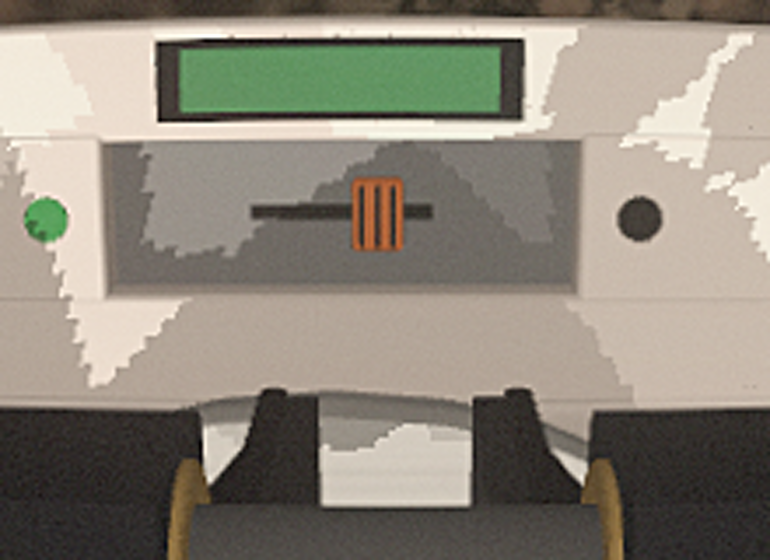

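```bash
python3 - <<'E'
from h import *
o=robot.get_obs(); print(o['q'].round(3), o['position'].round(4), o['ft_force'].round(2), o['joint_torque'].round(1))
E
```

```text
[-1.070e-01  5.610e-01  2.111e+00  1.291e+00  1.000e-03 -2.854e+00] [0.5043 0.0575 0.161 ] [ 0.49 -0.19  0.05] [ -0.  -33.3  -5.9  -0.   -0.5  -0. ]
```

send_rows(deltas="0 0 -15 0 0 0 0.27;0 0 -20 0 0 0 0.27;0 0 -20 0 0 0 0.27;0 0 -10 0 0 0 0.27;0 0 0 0 0 0 0.27")

```text
time: 13.08
position: [0.4737, 0.0575, 0.2017]
tool_rot: [0.054, 0.969, -0.006, 0.241]
ft_force: [0.1, -1.2, 0.4]
grip_width: 0.0234
grip_force: 0.0
```

```bash
python3 - <<'E'
from h import *
o=robot.get_obs(); print(o['q'].round(3), o['position'].round(4))
rel((.46,.0567,.17),lean=15,n=10,grasp=70)
E
```

```text
[-0.124  0.443  2.166  0.424  0.049 -2.003] [0.4737 0.0575 0.2017]
row x10: [ 1.6 -0.2 -4.5] [0.09 1.29 0.02] t 13.07 TCP [0.4737 0.0575 0.2017] -> [0.442  0.0588 0.2376] F [ 0.1 -1.2  0.4] w 0.0234
```

send_rows(deltas="8 0 -20 0 6.5 0 0.27;8 0 -20 0 6.5 0 0.27;0 0 0 0 0 10.5 0.27;0 0 0 0 0 10.5 0.27;0 0 0 0 0 10.5 0.27;0 0 0 0 0 10.5 0.27;0 0 0 0 0 10.5 0.27;0 0 0 0 0 10.5 0.27;0 0 0 0 0 10.5 0.27;0 0 0 0 0 10.5 0.27")

```text
time: 14.32
position: [0.4468, 0.0631, 0.2268]
tool_rot: [0.702, 0.697, 0.1, 0.101]
ft_force: [-0.6, -0.2, 1.0]
grip_width: 0.0236
grip_force: 0.0
```

send_rows(deltas="0 0 0 0 0 10.5 0.27;0 0 0 0 0 10.5 0.27;0 0 0 0 0 10.5 0.27;0 0 0 0 0 10.5 0.27;0 0 0 0 0 10.5 0.27;0 0 0 0 0 10.5 0.27;0 0 0 0 0 10.5 0.27;0 0 0 0 0 10.5 0.27;0 0 0 0 0 10.5 0.27;0 0 0 0 0 0 0.27")

```text
time: 15.58
position: [0.4468, 0.0628, 0.2269]
tool_rot: [0.989, -0.038, 0.142, -0.004]
ft_force: [-0.3, -0.7, 0.0]
grip_width: 0.0235
grip_force: 0.0
```

```bash
python3 - <<'E'
from h import *
o=robot.get_obs(); print(o['q'].round(3), o['position'].round(4))
n=np.array([-.4966,.0584,.866])
rel(np.array((.5332,.0504,.042))+.08*n,lean=-30,yaw=-96.7,n=10,grasp=70)
E
```

```text
[-0.126  0.354  2.085  0.078  0.421  1.456] [0.4468 0.0628 0.2269]
row x10: [-1.   0.3  5.6] [-0.19  1.38  0.18] t 15.57 TCP [0.4468 0.0628 0.2269] -> [0.4587 0.0592 0.1719] F [-0.3 -0.7  0. ] w 0.0235
```

send_rows(deltas="-1 0.3 5.6 -0.2 1.4 0.2 0.27;-1 0.3 5.6 -0.2 1.4 0.2 0.27;-1 0.3 5.6 -0.2 1.4 0.2 0.27;-1 0.3 5.6 -0.2 1.4 0.2 0.27;-1 0.3 5.6 -0.2 1.4 0.2 0.27;-1 0.3 5.6 -0.2 1.4 0.2 0.27;-1 0.3 5.6 -0.2 1.4 0.2 0.27;-1 0.3 5.6 -0.2 1.4 0.2 0.27;-1 0.3 5.6 -0.2 1.4 0.2 0.27;-1 0.3 5.6 -0.2 1.4 0.2 0.27")

```text
time: 16.82
position: [0.4715, 0.0574, 0.1943]
tool_rot: [0.968, -0.058, 0.245, 0.013]
ft_force: [0.3, 0.4, 0.3]
grip_width: 0.0236
grip_force: 0.0
```

send_rows(deltas="0 0 0 0 0 0 0.27;0 0 0 0 0 0 0.27;0 0 0 0 0 0 0.27")

```text
time: 17.2
position: [0.4707, 0.0575, 0.194]
tool_rot: [0.968, -0.059, 0.245, 0.013]
ft_force: [0.3, 0.6, 0.0]
grip_width: 0.0239
grip_force: 0.0
```

```bash
python3 - <<'E'
from h import *
o=robot.get_obs(); print(o['q'].round(3), o['position'].round(4))
n=np.array([-.4966,.0584,.866])
rel(np.array((.5332,.0504,.042))+.025*n,lean=-30,yaw=-96.7,n=5,grasp=70)
E
```

```text
[-1.150e-01  4.630e-01  2.182e+00  3.390e-01  1.000e-03  1.239e+00] [0.4707 0.0575 0.194 ]
row x5: [-4.1 -0.  13.7] [-0.01  0.33 -0.06] t 17.2 TCP [0.4707 0.0575 0.194 ] -> [0.486  0.0559 0.1243] F [0.3 0.6 0. ] w 0.0239
```

send_rows(deltas="0 0 0 5 0 0 0.27;0 0 0 5 0 0 0.27;0 0 0 0 4 0 0.27;0 0 0 0 4 0 0.27;0 0 0 0 4 0 0.27;0 0 0 0 4 0 0.27;0 0 0 0 0 0 0.27;0 0 0 0 0 0 0.27")

```text
time: 18.2
position: [0.4587, 0.0679, 0.1874]
tool_rot: [0.968, -0.05, 0.244, -0.028]
ft_force: [-0.2, 1.0, -1.0]
grip_width: 0.0234
grip_force: 0.0
```

```bash
python3 - <<'E'
from h import *
o=robot.get_obs(); print(o['q'].round(3), o['position'].round(4))
n=np.array([-.4966,.0584,.866])
rel(np.array((.5332,.0504,.042))+.06*n,lean=-38,yaw=-96.7,n=5,grasp=70)
E
```

```text
[-0.147  0.474  2.222  1.955  0.107 -0.406] [0.4587 0.0679 0.1874]
row x5: [-3.6  2.1  6.7] [-0.96  2.   -0.16] t 18.2 TCP [0.4587 0.0679 0.1874] -> [0.4606 0.0589 0.1491] F [-0.2  1.  -1. ] w 0.0234
```

send_rows(deltas="-3.6 2 6.7 0 2 0 0.27;-3.6 2 6.7 -1 2 0 0.27;-3.6 2 6.7 -1 2 -0.2 0.27;-3.6 2 6.7 -1 2 -0.2 0.27;-3.6 2 6.7 -1.8 2 -0.2 0.27;0 0 0 0 0 0 0.27;0 0 0 0 0 0 0.27;0 0 0 0 0 0 0.27")

```text
time: 19.2
position: [0.4599, 0.0661, 0.1561]
tool_rot: [0.949, -0.056, 0.309, 0.004]
ft_force: [0.3, -0.7, -0.2]
grip_width: 0.0235
grip_force: 0.0
```

```bash
python3 - <<'E'
from h import *
o=robot.get_obs(); print(o['q'].round(3), o['position'].round(4))
n=np.array([-.4966,.0584,.866])
for L in (-30,-35): rel(np.array((.5332,.0504,.042))+.02*n,lean=L,yaw=-96.7,n=5,grasp=70)
E
```

```text
[-0.11   0.617  2.312  3.088  0.416 -1.508] [0.4599 0.0661 0.1561]
row x5: [0.9 1.6 9.3] [-0.3  -1.19 -0.08] t 19.2 TCP [0.4599 0.0661 0.1561] -> [0.4885 0.0557 0.1199] F [ 0.3 -0.7 -0.2] w 0.0235
row x5: [-0.6  1.6  9.2] [-0.3  -0.19 -0.09] t 19.2 TCP [0.4599 0.0661 0.1561] -> [0.4834 0.0563 0.1167] F [ 0.3 -0.7 -0.2] w 0.0235
```

send_rows(deltas="1 1.6 9.3 -0.3 -1.2 -0.1 0.27;1 1.6 9.3 -0.3 -1.2 -0.1 0.27;1 1.6 9.3 -0.3 -1.2 -0.1 0.27;1 1.6 9.3 -0.3 -1.2 -0.1 0.27;1 1.6 9.3 -0.3 -1.2 -0.1 0.27;0 0 0 0 0 0 0.27;0 0 0 0 0 0 0.27")

```text
time: 20.08
position: [0.4878, 0.0555, 0.1194]
tool_rot: [0.965, -0.056, 0.257, 0.016]
ft_force: [0.0, -0.9, -0.7]
grip_width: 0.0233
grip_force: 0.0
```

```bash
python3 - <<'E'
from h import *
o=robot.get_obs(); print(o['q'].round(3), o['position'].round(4))
n=np.array([-.4966,.0584,.866])
rel(np.array((.5332,.0504,.042))-.006*n,lean=-30,yaw=-96.7,n=1,grasp=70)
c=cam('wrist'); save(c,'w4.png',(170,130,390,290),3.5)
E
```

```text
[-0.114  0.679  2.199  3.15   0.258 -1.578] [0.4878 0.0555 0.1194]
row x1: [ 0.9 -0.3 25.8] [0.03 0.14 0.1 ] t 20.07 TCP [0.4878 0.0555 0.1194] -> [0.5014 0.0541 0.0974] F [ 0.  -0.9 -0.7] w 0.0233
```

View pics/w4.png

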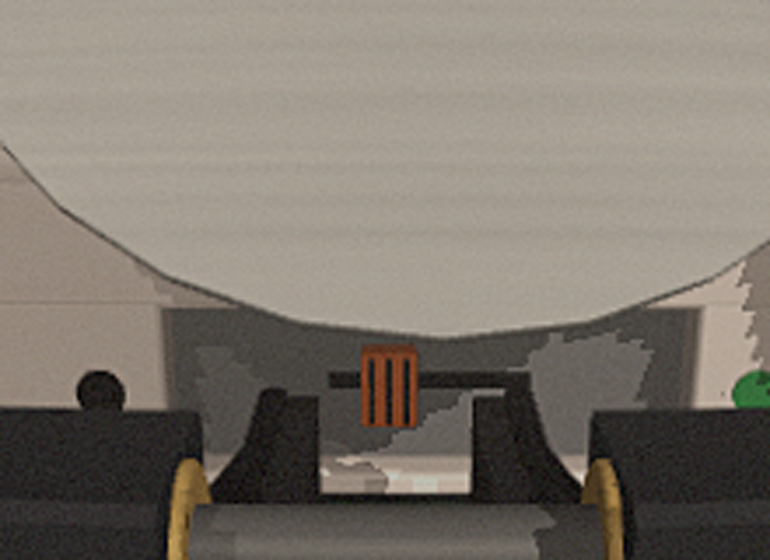

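send_rows(deltas="1 -0.5 7 0 0 0 0.27;0 0 7 0 0 0 0.27;0 0 5 0 0 0 0.27;0 0 3 0 0 0 0.27;0 0 2 0 0 0 0.27;0 0 1.5 0 0 0 0.27;0 0 0 0 0 0 0.27")

```text
time: 21.0
position: [0.5017, 0.0543, 0.0979]
tool_rot: [0.965, -0.056, 0.258, 0.016]
ft_force: [0.1, 0.3, -0.3]
grip_width: 0.0234
grip_force: 0.0
```

send_rows(deltas="0 0 0 0 0 0 0.17;0 0 0 0 0 0 0.17;0 0 0 0 0 0 0.17;0 4 0 0 0 0 0.17;0 4 0 0 0 0 0.17;0 3 0 0 0 0 0.17;0 2 0 0 0 0 0.17;0 1 0 0 0 0 0.17;0 0 0 0 0 0 0.17", newtons=6)

```text
time: 22.12
position: [0.5002, 0.0402, 0.0979]
tool_rot: [0.965, -0.056, 0.257, 0.016]
ft_force: [-0.1, 0.6, -0.1]
grip_width: 0.0145
grip_force: 0.0
```

send_rows(deltas="0 1 0 0 0 0 0.17;0 1 0 0 0 0 0.17;0 1 0 0 0 0 0.17;0 0 0 0 0 0 0.17")

```text
time: 22.62
position: [0.4998, 0.0373, 0.0979]
tool_rot: [0.965, -0.056, 0.258, 0.016]
ft_force: [1.2, 0.1, -1.2]
grip_width: 0.0145
grip_force: 0.4
```

send_rows(deltas="0 1 0 0 0 0 0.17;0 1 0 0 0 0 0.17")

```text
time: 22.88
position: [0.4997, 0.036, 0.0979]
tool_rot: [0.965, -0.054, 0.258, 0.015]
ft_force: [1.8, 9.2, -1.1]
grip_width: 0.0147
grip_force: 5.0
```

```bash
python3 - <<'E'
from h import *
c=cam('top'); save(c,'sw2.png',(205,225,305,270),7)
c=cam('wrist'); save(c,'w5.png',(170,130,390,290),3.5)
E
```

```text
(no output)
```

View pics/w5.png

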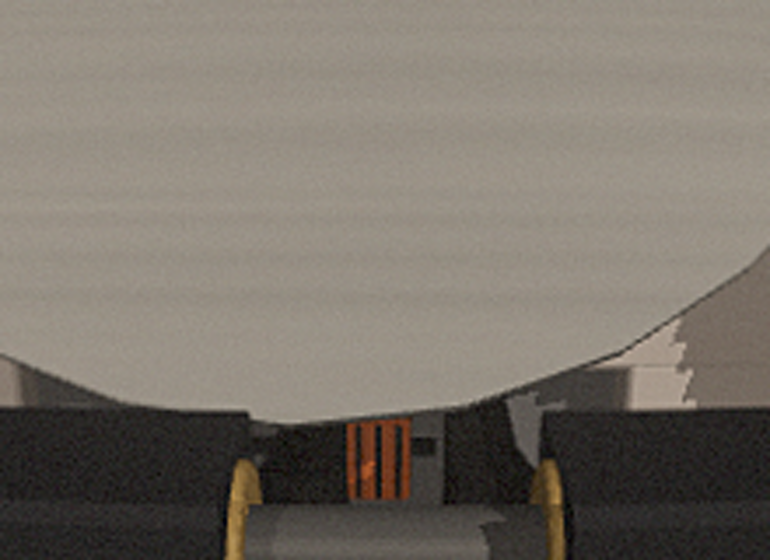

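send_rows(deltas="0 -2 0 0 0 0 0.17;0 -1 0 0 0 0 0.17;0 0 -6 0 0 0 0.17;0 0 -14 0 0 0 0.17;0 0 -18 0 0 0 0.17;0 0 -18 0 0 0 0.17;0 0 -10 0 0 0 0.17;0 0 0 5 0 0 0.17;0 0 0 5 0 0 0.17;0 0 0 0 0 0 0.17")

```text
time: 24.22
position: [0.4699, 0.0397, 0.1563]
tool_rot: [0.963, -0.042, 0.266, -0.032]
ft_force: [0.4, -0.1, 0.6]
grip_width: 0.015
grip_force: 0.0
```

send_rows(deltas="0 0 0 0 -4 0 0.5;0 0 0 0 -4 0 0.5;0 0 0 0 -4 0 0.6;0 0 0 0 -4 0 0.7;0 0 -8 0 -4 0 0.7;0 0 -8 0 -4 0 0.7;0 0 -8 0 -4 0 0.7;0 0 0 0 0 0 0.7")

```text
time: 25.22
position: [0.4677, 0.0542, 0.1721]
tool_rot: [0.988, -0.027, 0.138, -0.07]
ft_force: [-0.5, -0.3, -0.5]
grip_width: 0.0608
grip_force: 0.0
```

```bash
python3 - <<'E'
from h import *
o=robot.get_obs(); print(o['q'].round(3), o['position'].round(4))
c=cam('top'); hsv=cv2.cvtColor(c['image'],cv2.COLOR_RGB2HSV)
v,u=np.nonzero((hsv[...,0]<14)&(hsv[...,1]>110)); m=(u>225)&(u<285)&(v>235)&(v<262); print('orange',m.sum(),u[m].mean(),v[m].mean())
rel((.5365,.2255,.19),yaw=-90,n=10)
for n in('tin_mid','spice_mid','coaster'):
  for d in robot.cut_out('top',n)[:3]:
    P=pts(c,d['region']); 
    if len(P): print(n,round(d['p'],2),P.min(0).round(3),P.max(0).round(3))
E
```

```text
[-0.221  0.499  2.096  0.578  0.351  0.878] [0.4677 0.0542 0.1721]
orange 16 255.0625 245.875
row x10: [  7.3 -17.8  -4.5] [-0.81 -1.59 -0.31] t 25.27 TCP [0.467  0.0544 0.1717] -> [0.5365 0.2255 0.241 ] F [ 0.7 -0.1  0. ] w 0.0611
tin_mid 0.73 [ 0.589 -0.182 -0.009] [ 0.657 -0.114  0.077]
tin_mid 0.61 [ 0.38  -0.34  -0.002] [ 0.44  -0.266  0.084]
spice_mid 0.63 [ 0.513  0.202 -0.007] [0.57  0.252 0.111]
coaster 0.65 [ 0.362 -0.344 -0.003] [ 0.458 -0.246  0.015]
```

```bash
python3 - <<'E'
from h import *
rel((.5365,.2255,.22),yaw=-90,n=10)
E
```

```text
row x10: [  7.9 -18.1  -7.5] [-0.81 -1.57 -0.32] t 25.43 TCP [0.4658 0.0543 0.1709] -> [0.5365 0.2255 0.271 ] F [-0.5 -0.   0.1] w 0.0608
```

send_rows(deltas="0 0 -20 -1 -2 -0.3 0.7;0 0 -25 -1 -2 -0.3 0.7;0 0 -25 -1 -2 -0.3 0.7;0 0 -10 -1 -2 -0.3 0.7;0 0 0 -1 -2 -0.3 0.7;0 0 0 -1 -2 -0.3 0.7;0 0 0 -1 -2 -0.3 0.7;0 0 0 0 0 0 0.7")

```text
time: 26.42
position: [0.4481, 0.0457, 0.248]
tool_rot: [1.0, -0.009, 0.014, -0.011]
ft_force: [0.0, 0.6, 0.1]
grip_width: 0.0606
grip_force: 0.0
```

```bash
python3 - <<'E'
from h import *
o=robot.get_obs(); print(o['q'].round(3), o['position'].round(4))
rel((.5365,.2255,.22),yaw=-90,n=6)
E
```

```text
[-0.161  0.358  1.921  0.034  0.839  1.404] [0.4481 0.0457 0.248 ]
row x6: [ 14.5 -30.2  -3.2] [-0.2  -0.27 -0.16] t 26.43 TCP [0.4481 0.0457 0.248 ] -> [0.5365 0.2255 0.271 ] F [0.  0.6 0.1] w 0.0606
```

send_rows(deltas="14.5 -30 -3 -0.2 -0.3 -0.2 0.75;14.5 -30 -3 -0.2 -0.3 -0.2 0.75;14.5 -30 -3 -0.2 -0.3 -0.2 0.75;14.5 -30 -3 -0.2 -0.3 -0.2 0.75;14.5 -30 -3 -0.2 -0.3 -0.2 0.75;14.5 -30 -3 -0.2 -0.3 -0.2 0.75;0 0 0 0 0 0 0.75;0 0 0 0 0 0 0.75")

```text
time: 27.42
position: [0.5354, 0.2236, 0.269]
tool_rot: [1.0, 0.002, -0.003, 0.001]
ft_force: [-0.4, -0.7, -0.7]
grip_width: 0.0651
grip_force: 0.0
```

```bash
python3 - <<'E'
from h import *
c=cam('wrist'); save(c,'w6.png')
for d in robot.cut_out('wrist','spice_mid')[:3]:
    P=pts(c,d['region'],True); print(d['p'],np.round(d['box']),len(P)); 
    P=P[(P[:,2]>.097)&(P[:,2]<.118)]
    if len(P)>20: print(P.min(0),P.max(0),cv2.minEnclosingCircle(P[:,:2].astype(np.float32)))
rel((.5365,.2255,.08),yaw=-90,n=1)
E
```

```text
0.89 [252. 167. 310. 232.] 2903
[0.51513236 0.20235582 0.09700363] [0.55946037 0.24606992 0.1097487 ] ((0.5373490452766418, 0.2241048663854599), 0.022593704983592033)
0.34 [405.  35. 546. 212.] 19216
row x1: [  1.6  -2.7 138.2] [0.1  0.29 0.12] t 27.52 TCP [0.5356 0.2231 0.2692] -> [0.5365 0.2255 0.131 ] F [-0.8 -1.1 -0.8] w 0.0655
```

View pics/w6.png

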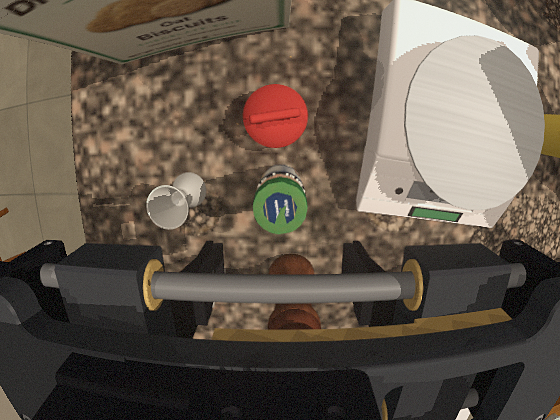

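send_rows(deltas="1.5 -1 25 0 0.3 0 0.75;0 0 30 0 0 0 0.75;0 0 30 0 0 0 0.75;0 0 25 0 0 0 0.75;0 0 20 0 0 0 0.75;0 0 8 0 0 0 0.75;0 0 0 0 0 0 0.75;0 0 0 0 0 0 0;0 0 0 0 0 0 0;0 0 0 0 0 0 0", newtons=12)

```text
time: 28.78
position: [0.5385, 0.2249, 0.1324]
tool_rot: [1.0, 0.001, 0.002, 0.001]
ft_force: [1.0, 0.2, 1.2]
grip_width: 0.0446
grip_force: 12.0
```

send_rows(deltas="0 0 0 0 0 0 0;0 0 0 0 0 0 0;0 0 -10 0 0 0 0;0 0 -25 0 0 0 0;0 0 -35 0 0 0 0;0 0 -35 0 0 0 0;0 0 -25 0 0 0 0;0 0 -10 0 0 0 0;0 0 0 0 0 0 0")

```text
time: 29.9
position: [0.5378, 0.2249, 0.272]
tool_rot: [1.0, 0.001, 0.001, 0.001]
ft_force: [-0.8, -0.6, -1.2]
grip_width: 0.045
grip_force: 12.0
```

```bash
python3 - <<'E'
from h import *
rel((.617,.0348,.22),yaw=-90,n=7)
E
```

```text
row x7: [11.3 27.2  0.2] [ 0.01 -0.02  0.02] t 29.9 TCP [0.5378 0.2249 0.272 ] -> [0.617  0.0348 0.271 ] F [-0.8 -0.6 -1.2] w 0.045
```

send_rows(deltas="8 18 0 0 0 0 0;11.5 27 0 0 0 0 0;11.5 27 0 0 0 0 0;11.5 27 0 0 0 0 0;11.5 27 0 0 0 0 0;11.5 27 0 0 0 0 0;11.5 27 0 0 0 0 0;4 10 0 0 0 0 0;0 0 0 0 0 0 0;0 0 0 0 0 0 0")

```text
time: 31.15
position: [0.6187, 0.0359, 0.2718]
tool_rot: [1.0, 0.002, 0.0, 0.001]
ft_force: [-0.6, -0.1, -0.9]
grip_width: 0.0449
grip_force: 12.0
```

send_rows(deltas="0 0 10 0 0 0 0;0 0 15 0 0 0 0;0 0 10 0 0 0 0;0 0 5 0 0 0 0;0 0 3 0 0 0 0;0 0 2 0 0 0 0;0 0 1 0 0 0 0;0 0 0 0 0 0 0")

```text
time: 32.15
position: [0.6196, 0.035, 0.2265]
tool_rot: [1.0, 0.001, 0.001, 0.001]
ft_force: [0.1, 0.9, -1.0]
grip_width: 0.045
grip_force: 12.0
```

send_rows(deltas="-1 0 1 0 0 0 0;0 0 0.7 0 0 0 0;0 0 0.4 0 0 0 0;0 0 0 0 0 0 0;0 0 0 0 0 0 0")

```text
time: 32.78
position: [0.6186, 0.0351, 0.2244]
tool_rot: [1.0, 0.001, 0.001, 0.001]
ft_force: [-0.2, -0.3, 1.7]
grip_width: 0.0445
grip_force: 12.0
```

Force has risen to 1.7 N, so the jar is on the pan. I'll let go of it and retreat.

send_rows(deltas="0 0 0 0 0 0 0.75;0 0 0 0 0 0 0.75;0 0 0 0 0 0 0.75;0 0 0 0 0 0 0.75;0 0 -15 0 0 0 0.75;0 0 -30 0 0 0 0.75;0 0 -35 0 0 0 0.75;0 0 -35 0 0 0 0.75;0 0 -20 0 0 0 0.75;0 0 0 0 0 0 0.75")

```text
time: 34.02
position: [0.6191, 0.0353, 0.3622]
tool_rot: [1.0, 0.001, 0.004, 0.001]
ft_force: [-0.1, -1.1, 0.0]
grip_width: 0.0654
grip_force: 0.0
```

```bash
python3 - <<'E'
from h import *
s=cam('scene'); save(s,'sc2.png',(150,130,400,340),2.8)
c=cam('wrist')
for d in robot.cut_out('wrist','spice_mid')[:1]:
    P=pts(c,d['region'],True); P=P[(P[:,2]>.188)&(P[:,2]<.21)]; print(d['p'],len(P),cv2.minEnclosingCircle(P[:,:2].astype(np.float32)) if len(P) else '')
E
```

```text
0.66 2327 ((0.6167734265327454, 0.03402705490589142), 0.02292831614613533)
```

View pics/sc2.png

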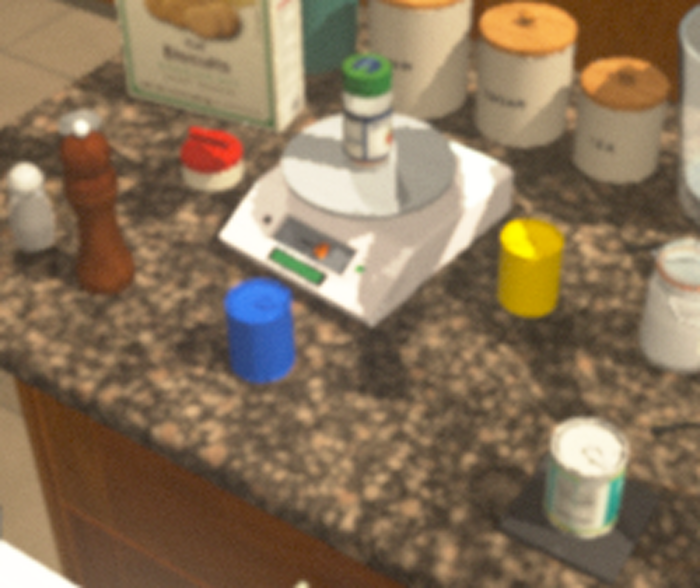

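The jar stands in the middle of the pan at (368,110), the tin is on the coaster at (585,478), and the nub at (321,250) is on the green-dot side.

```bash
python3 -c "
from rig import robot; print(robot.hand_in())"
```

```text
the job is handed in; nothing more can be done
None
```

I handed the job in at about 34 s with the tin on the coaster, the switch slid on while the pan was empty, the green-capped jar upright in the middle of the pan, and the arm clear; no verdict came back.

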